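# Find the rocking corner of the printer's build plate and shim it

## Task

One corner of the 3D printer's glass build plate rocks. With shut fingers, press down on the grey dots at the corners one after another to find the corner that gives, then press the orange shim of that same corner down flat and leave it so. Leave the other three shims standing up, lift nothing, and do not disturb the printed parts on the plate or the things on the bench.

Things in the scene. Friction and masses are not known exactly. Their poses are not given: they have to be found in the camera images.
- deck: Black lower deck of a desktop 3D printer, fixed to the bench, 270 x 310 mm, top 45 mm above the bench; a blue screen and a black knob (16 mm high) on its far (+x) part. Origin on the bench right under the centre of the build plate; x points away from the robot, z up; the whole printer may be turned up to 0.25 rad.
- plate: Dark glass build plate, 180 x 180 x 8 mm, 0.7 kg, lying loose on four posts between low stops (2 mm clearance); top 73 mm above the bench. Origin at the centre of its underside, axes as the deck's. One post, hidden and different each time, is loose: its corner sinks about 5 mm under 3 to 5 N and springs back. The other three corners give at most about 1 mm.
- corner_near_left (a point): Pale grey dot (16 mm across) on the plate's top at its left corner on the side nearer the robot (deck -x), 16 mm in from both edges: the place to press that corner. Moves with the plate.
- corner_near_right (a point): Pale grey dot (16 mm across) on the plate's top at its right corner on the side nearer the robot (deck -x), 16 mm in from both edges: the place to press that corner. Moves with the plate.
- corner_far_left (a point): Pale grey dot (16 mm across) on the plate's top at its left corner on the side farther from the robot (deck +x), 16 mm in from both edges: the place to press that corner. Moves with the plate.
- corner_far_right (a point): Pale grey dot (16 mm across) on the plate's top at its right corner on the side farther from the robot (deck +x), 16 mm in from both edges: the place to press that corner. Moves with the plate.
- pad_near_left (a point): Ribbed pad on top of the orange shim flap of the left corner, side nearer the robot (deck -x): a bar 28 mm wide, 5 mm thick, along the deck's y, rising outward from a pivot beside the plate's left edge. This point is 42 mm outboard of its pivot, 13 mm short of its outer tip; it starts 81 mm above the bench and ends 64.5 mm above it when flat, 4 mm farther outboard.
- shim_near_left (a joint): Tilt of that shim flap (rad): 0 at the start (outer end up), 0.40 = pressed flat (end stop). Pushing the pad straight down about 16 mm with roughly 5 to 8 N lays it flat and friction keeps it there; meanwhile it drives a flat tongue 13 mm in under the plate's corner, which then carries the corner (it gives under 2 mm).
- pad_near_right (a point): Ribbed pad on top of the orange shim flap of the right corner, side nearer the robot (deck -x): a bar 28 mm wide, 5 mm thick, along the deck's y, rising outward from a pivot beside the plate's right edge. This point is 42 mm outboard of its pivot, 13 mm short of its outer tip; it starts 81 mm above the bench and ends 64.5 mm above it when flat, 4 mm farther outboard.
- shim_near_right (a joint): Tilt of that shim flap (rad): 0 at the start (outer end up), 0.40 = pressed flat (end stop). Pushing the pad straight down about 16 mm with roughly 5 to 8 N lays it flat and friction keeps it there; meanwhile it drives a flat tongue 13 mm in under the plate's corner, which then carries the corner (it gives under 2 mm).
- pad_far_left (a point): Ribbed pad on top of the orange shim flap of the left corner, side farther from the robot (deck +x): a bar 28 mm wide, 5 mm thick, along the deck's y, rising outward from a pivot beside the plate's left edge. This point is 42 mm outboard of its pivot, 13 mm short of its outer tip; it starts 81 mm above the bench and ends 64.5 mm above it when flat, 4 mm farther outboard.
- shim_far_left (a joint): Tilt of that shim flap (rad): 0 at the start (outer end up), 0.40 = pressed flat (end stop). Pushing the pad straight down about 16 mm with roughly 5 to 8 N lays it flat and friction keeps it there; meanwhile it drives a flat tongue 13 mm in under the plate's corner, which then carries the corner (it gives under 2 mm).
- pad_far_right (a point): Ribbed pad on top of the orange shim flap of the right corner, side farther from the robot (deck +x): a bar 28 mm wide, 5 mm thick, along the deck's y, rising outward from a pivot beside the plate's right edge. This point is 42 mm outboard of its pivot, 13 mm short of its outer tip; it starts 81 mm above the bench and ends 64.5 mm above it when flat, 4 mm farther outboard.
- shim_far_right (a joint): Tilt of that shim flap (rad): 0 at the start (outer end up), 0.40 = pressed flat (end stop). Pushing the pad straight down about 16 mm with roughly 5 to 8 N lays it flat and friction keeps it there; meanwhile it drives a flat tongue 13 mm in under the plate's corner, which then carries the corner (it gives under 2 mm).
- cone: Lime green printed cone, 34 mm wide, 34 mm high, standing loose on the plate; origin at the centre of its base. Leave alone.
- bush: Red printed bush, 28 mm wide, 12 mm high, standing loose on the plate; origin at the centre of its base. Leave alone.
- spool: Black and blue filament spool lying flat, 180 mm wide, 60 mm high, on the bench to the right. Leave alone.
- scraper: Wooden-handled scraper lying on the bench to the left. Leave alone.
- driver: Yellow screwdriver lying on the bench to the right. Leave alone.
- jar: Amber jar, 56 mm wide, 70 mm high, on the bench to the left. Leave alone.

How it is judged:
By the outcome, as a careful person would: the job done as asked, in the order asked, and still so for the second after the job is handed in, with the robot touching nothing.
It also fails if it takes over 45 s, if anything falls off the work surface, if the arm or the gripper's body presses on something with over 40 N, if the wrist force passes 120 N, or if a joint passes its speed limit or range.

## Robot

A 6-joint arm with a two-finger parallel gripper is mounted at the origin on the work surface. World frame = base frame: x ahead of the robot, y to its left, z up, the work surface at z = 0. Lengths are in m, angles in rad, forces in N, time in s.
With the tool pointing down it reaches from about 0.4 to 0.825 m from the base axis. Payload 7 kg.
Tool frame: the origin (TCP) lies midway between the tips of the shut fingers; the grasp point (between the pads) lies 19 mm behind it (env.tcp_to_grasp is the distance from the TCP to the grasp point, in m); z points along the fingers, y is the line along which they close (so a half turn about z gives the same grasp; the last joint's range is limited). The gripper opens to 85 mm and grips with 20 to 120 N. Pads are 22 mm wide; open, the fingers measure 114 mm over their backs; the gripper's body (76 mm by 85 mm) begins 54 mm behind the grasp point. The pads swing forward as they close: fully open they stand 13 mm farther back than shut.
Start: joints at [-0.995, 0.359, 0.012, 0, -1.224, -0.288], TCP at [0.192, -0.647, 0.231] pointing down, gripper open.
Joint ranges: [-3.07, 3.07], [-1.43, 2.12], [-1.02, 1.25], [-3.03, 1.67], [-3.05, -0], [-3.03, 3.03]. Speed limits (rad/s): [2.39, 2.39, 3.01, 3.14, 3.14, 3.14].

## Interface

Orientations are given as a 3x3 rotation matrix whose columns are the frame's x, y, z axes.
In Python, from rig import env gives the robot as it stands.
- The arm moves only by the tool servo_tool, never from a script. Its argument "plan" is a list that holds one entry, the list of rows, each a list of 5 numbers: the shift along the tool's x, y, z in cm, then the turn about the tool's z in units of 5 degrees (1.0 is 5 degrees), then the finger opening in cm, from 0 to 8.54. A call has 1 to 5 rows; each row shifts and turns the commanded pose from where the row before left it, along the tool's axes as they then stand; what a row does not reach is not made up. A row lasts 1/10 s, in which the tool goes at most 50 mm and 8.59 degrees, less where a joint would pass 70% of its speed; a pose out of reach is approached as far as the arm can. A call with a gripper value outside its range is refused whole. The fingers move at their own pace and stop on an object; the grip force is fixed at half the most. Time passes only in rows, so rows that do not move let the fingers close. It gives the time, the measured TCP pose, the force, the opening and the grip force at its end, in the units of the state.
- env.get_obs(): the state, without advancing time (a new reading comes with each control period).
- env.grab_frame(name): name is "scene" or "top" or "wrist"; returns (picture, depth): 480x640x3 uint8, red, green, blue; 480x640 float32, m along the optical axis (not along the pixel's ray), 0 where there is no reading.
- env.calibration(name): a dict with "camera_matrix" (3x3 intrinsics, pixels), "rvec" (rotation vector, rad) and "tvec" (3), from world to camera coordinates, as OpenCV has them. Camera axes: x right, y down, z forward; pixel columns grow to the right and rows downward; lengths in m; the calibration is good to about 2 mm. A picture is of the moment at which its call begins: read the wrist's pose just before it. calibration takes no time and is no camera call; for the wrist camera it gives the pose at the moment of the call.
- env.job_done(): hands the job in; it is judged then, once.
The state is a dict: "time_s": time; "joints": joint angles; "joint_vel": joint speeds; "joint_efforts": joint torques, N m; "tool_pos": TCP position; "orientation": TCP orientation; "wrist_force": force on the tool from outside, world axes, zero at the start; "ft_torque": the same for the moment, N m; "grip_width": finger opening in m; "grasp_force": force on a finger pad.
Only numpy, scipy, OpenCV 4.12 (cv2) and the standard library are available. Lean on these libraries where they do the work, as an engineer would, in place of code of your own. Each camera call takes 0.05 s, during which the arm holds its last target. There are 200 camera calls.

## Working session

There is one attempt and no reset: what is moved stays moved. The work goes in short steps, Python scripts to look and compute and a tool call to move; the robot and the scene stay as the last step left them, time stands still between calls to the robot, and variables do not carry over. Pictures are saved under pics/ and viewed, at most 10 in all, crops included, and the job is handed in when it is done.

Besides the shell and the picture viewer there is one more tool, called after "Request:" as name(argument=value, ...), one argument or row to a line, values as JSON. servo_tool: Moves the arm, as the interface text tells. Its arguments: {"type":"object","properties":{"plan":{"type":"array"}},"required":["plan"]}

```bash
mkdir -p pics; cat > h.py <<'E'
import numpy as np, cv2
from rig import env
def grab(n):
    c=env.calibration(n); o=env.get_obs(); im,d=env.grab_frame(n); return im,d,c
def world(d,c):
    K=np.array(c["camera_matrix"]);R=cv2.Rodrigues(np.array(c["rvec"],float))[0];t=np.array(c["tvec"],float).ravel()
    v,u=np.mgrid[:480,:640]
    P=np.stack([(u-K[0,2])/K[0,0]*d,(v-K[1,2])/K[1,1]*d,d],-1)
    return (P-t)@R
E
python3 - <<'E'
from h import *
for n in("top","scene"):
    im,d,c=grab(n); cv2.imwrite(f"pics/{n}.png",im[:,:,::-1]); np.savez(f"{n}.npz",im=im,d=d,W=world(d,c))
o=env.get_obs(); print(o)
E
```

```text
{'time_s': 0.1, 'joints': array([-9.94903277e-01,  3.59290007e-01,  1.11660340e-02, -2.60110596e-04,
       -1.22409582e+00, -2.88117354e-01]), 'joint_vel': array([ 0.0003402 , -0.00014023,  0.0024597 ,  0.00178722, -0.00018967,
        0.00081118]), 'joint_efforts': array([-1.93747648e-03, -5.84762335e+01,  2.94109100e+01,  6.95445836e+00,
       -3.12613294e-03, -1.99093512e-05]), 'tool_pos': array([ 0.19143368, -0.64685208,  0.2304892 ]), 'orientation': array([[-9.58902632e-01, -2.83734766e-01, -5.70016096e-04],
       [-2.83735288e-01,  9.58901729e-01,  1.32708603e-03],
       [ 1.70048975e-04,  1.43427997e-03, -9.99998957e-01]]), 'wrist_force': array([ 0.46966092, -1.10883409,  0.05818067]), 'ft_torque': array([-0.03903376,  0.03965293, -0.01928081]), 'grasp_force': 0.0, 'grip_width': 0.08551831250091944}
```

View pics/top.png

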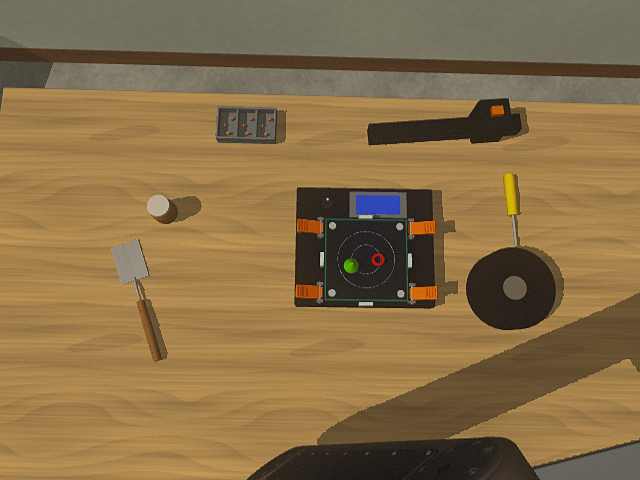

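The top view shows the plate with grey dots near (332,226), (400,226), (332,294) and (401,294), and orange flaps at (310,226), (423,228), (309,292) and (424,293). The cone is at (351,266) and the bush at (377,260).

```bash
python3 - <<'E'
from h import *
z=np.load("top.npz");im=z["im"].astype(int);W=z["W"]
P={}
for n,(u,v) in dict(FL=(332,226),FR=(400,226),NL=(332,294),NR=(401,294)).items():
    s=np.s_[v-7:v+8,u-7:u+8]; b=im[s]; m=(b.min(-1)>120)&(abs(W[s][...,2]-.073)<.008)
    P[n]=np.median(W[s][m],0); print(n,m.sum(),P[n].round(4))
p=np.array([P[k][:2] for k in("FL","FR","NL","NR")])
print("sides",np.linalg.norm(p[0]-p[1]),np.linalg.norm(p[0]-p[2]),np.linalg.norm(p[1]-p[3]),np.linalg.norm(p[2]-p[3]))
ctr=p.mean(0);dx=(p[0]+p[1]-p[2]-p[3]);yaw=np.arctan2(dx[1],dx[0]);dy=p[0]+p[2]-p[1]-p[3];yaw2=np.arctan2(-dy[0],dy[1])
print(ctr,yaw,yaw2)
hsv=cv2.cvtColor(z["im"],cv2.COLOR_RGB2HSV)
m=((hsv[...,0]<14)&(hsv[...,0]>5)&(hsv[...,1]>200)&(W[...,2]>.05)&(W[...,2]<.12)).astype(np.uint8)
n,l,st,_=cv2.connectedComponentsWithStats(m)
y=(yaw+yaw2)/2;R=np.array([[np.cos(y),-np.sin(y)],[np.sin(y),np.cos(y)]])
for i in range(1,n):
    if st[i,4]>60:
        Q=W[l==i];q=(Q[:,:2]-ctr)@R;print(st[i],"deck x",q[:,0].min().round(3),q[:,0].max().round(3),"y",q[:,1].min().round(3),q[:,1].max().round(3),"z",Q[:,2].min().round(3),Q[:,2].max().round(3))
E
```

```text
FL 37 [ 0.6253 -0.0036  0.0752]
FR 36 [ 0.6269 -0.1512  0.0739]
NL 39 [ 0.4781 -0.0062  0.0742]
NR 37 [ 0.4796 -0.1529  0.0742]
sides 0.1475948499992025 0.147275657337499 0.14726234138845695 0.14670608137290184
[ 0.55248347 -0.07847783] 0.014860379856965061 0.01077142532855086
[297 219  23  14 280] deck x 0.058 0.086 y 0.102 0.151 z 0.051 0.091
[411 221  25  13 216] deck x 0.058 0.086 y -0.15 -0.101 z 0.063 0.089
[296 284  23  15 284] deck x -0.086 -0.058 y 0.103 0.15 z 0.063 0.089
```

View pics/scene.png

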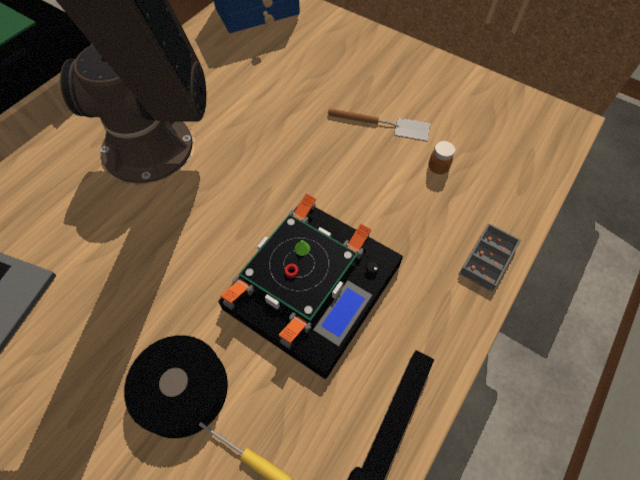

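Request:
servo_tool(
  plan=[
    [[0, 0, 0, 1.6, 0], [0, 0, 0, 1.56, 0], [-2.4, 4.1, 0, 0, 0], [-2.4, 4.1, 0, 0, 0], [-2.4, 4.1, 0, 0, 0]],
  ],
)

```text
time_s: 0.6
tool_pos: [0.2622, -0.5219, 0.2305]
orientation: [[-1.0, -0.011, -0.001], [-0.011, 1.0, 0.001], [0.001, 0.001, -1.0]]
wrist_force: [0.7, 0.1, 0.4]
grip_width: 0.0122
grasp_force: 0.0
```

Request:
servo_tool(
  plan=[
    [[-2.4, 4.1, 0, 0, 0], [-2.4, 4.1, 0, 0, 0], [-2.4, 4.1, 0, 0, 0], [-2.4, 4.1, 0, 0, 0], [-2.4, 4.1, 0, 0, 0]],
  ],
)

```text
time_s: 1.1
tool_pos: [0.38, -0.3151, 0.2312]
orientation: [[-1.0, -0.012, 0.0], [-0.012, 1.0, 0.0], [-0.0, 0.0, -1.0]]
wrist_force: [1.9, -1.0, 1.1]
grip_width: 0.0003
grasp_force: 0.0
```

Request:
servo_tool(
  plan=[
    [[-2.4, 4.1, 0, 0, 0], [-2.4, 4.1, 0, 0, 0], [0, 0, 0, 0, 0], [0, 0, 0, 0, 0]],
  ],
)

```text
time_s: 1.5
tool_pos: [0.427, -0.2332, 0.2311]
orientation: [[-1.0, -0.015, -0.0], [-0.015, 1.0, 0.0], [0.0, 0.0, -1.0]]
wrist_force: [-0.7, 0.1, -0.6]
grip_width: 0.0001
grasp_force: 0.0
```

Request:
servo_tool(
  plan=[
    [[-2.7, 4, 0, 0, 0], [-2.7, 4, 0, 0, 0], [0, 0, 4.7, 0, 0], [0, 0, 4.7, 0, 0], [0, 0, 4.1, 0, 0]],
  ],
)

```text
time_s: 2.0
tool_pos: [0.4787, -0.1545, 0.0944]
orientation: [[-1.0, -0.011, -0.0], [-0.011, 1.0, 0.0], [0.0, 0.0, -1.0]]
wrist_force: [0.3, -1.0, 0.8]
grip_width: 0.0003
grasp_force: 0.0
```

Request:
servo_tool(
  plan=[
    [[0, 0, 0, 0, 0], [0, 0, 0, 0, 0]],
  ],
)

```text
time_s: 2.2
tool_pos: [0.4794, -0.1549, 0.0967]
orientation: [[-1.0, -0.011, -0.002], [-0.011, 1.0, -0.001], [0.002, -0.001, -1.0]]
wrist_force: [0.5, 0.4, 0.4]
grip_width: 0.0001
grasp_force: 0.0
```

Request:
servo_tool(
  plan=[
    [[0, 0.1, 1.0, 0, 0], [0, 0, 0.8, 0, 0], [0, 0, 0.2, 0, 0], [0, 0, 0.1, 0, 0], [0, 0, 0, 0, 0]],
  ],
)

```text
time_s: 2.7
tool_pos: [0.4799, -0.1527, 0.0756]
orientation: [[-1.0, -0.012, 0.001], [-0.012, 1.0, -0.0], [-0.001, -0.0, -1.0]]
wrist_force: [0.0, 0.6, -0.2]
grip_width: 0.0002
grasp_force: 0.0
```

Request:
servo_tool(
  plan=[
    [[0, 0, 0.1, 0, 0], [0, 0, 0, 0, 0], [0, 0, 0, 0, 0]],
  ],
)

```text
time_s: 3.0
tool_pos: [0.4797, -0.1527, 0.0744]
orientation: [[-1.0, -0.012, 0.0], [-0.012, 1.0, -0.0], [-0.0, -0.0, -1.0]]
wrist_force: [0.1, 0.7, -0.8]
grip_width: -0.0
grasp_force: 0.0
```

Request:
servo_tool(
  plan=[
    [[0, 0, 0.1, 0, 0], [0, 0, 0, 0, 0], [0, 0, 0, 0, 0]],
  ],
)

```text
time_s: 3.3
tool_pos: [0.4796, -0.1527, 0.0733]
orientation: [[-1.0, -0.012, -0.0], [-0.012, 1.0, -0.0], [0.0, -0.0, -1.0]]
wrist_force: [0.2, 0.7, -0.2]
grip_width: -0.0001
grasp_force: 0.0
```

Request:
servo_tool(
  plan=[
    [[0, 0, 0.1, 0, 0], [0, 0, 0, 0, 0], [0, 0, 0, 0, 0]],
  ],
)

```text
time_s: 3.6
tool_pos: [0.4797, -0.1527, 0.073]
orientation: [[-1.0, -0.012, 0.0], [-0.012, 1.0, -0.0], [-0.0, -0.0, -1.0]]
wrist_force: [-3.1, 1.5, 8.1]
grip_width: -0.0004
grasp_force: 4.3
```

Request:
servo_tool(
  plan=[
    [[0, 0, 0.1, 0, 0], [0, 0, 0, 0, 0], [0, 0, 0, 0, 0]],
  ],
)

```text
time_s: 3.9
tool_pos: [0.4798, -0.1528, 0.0729]
orientation: [[-1.0, -0.013, 0.001], [-0.013, 1.0, -0.0], [-0.001, -0.0, -1.0]]
wrist_force: [-6.5, 3.4, 18.4]
grip_width: -0.0
grasp_force: 9.4
```

NR is firm: 18 N with almost no give. Next is near left.

Request:
servo_tool(
  plan=[
    [[0, 0, -0.6, 0, 0], [0, 0, -3, 0, 0], [0, 4.9, 0, 0, 0], [0, 4.9, 0, 0, 0], [0, 4.9, 0, 0, 0]],
  ],
)

```text
time_s: 4.4
tool_pos: [0.4778, -0.0045, 0.1077]
orientation: [[-1.0, -0.01, 0.001], [-0.01, 1.0, 0.0], [-0.001, 0.0, -1.0]]
wrist_force: [1.1, 0.0, -0.7]
grip_width: 0.0002
grasp_force: 0.0
```

Request:
servo_tool(
  plan=[
    [[0, 0, 0, 0, 0], [0, 0, 2.2, 0, 0], [0, 0, 1.0, 0, 0], [0, 0, 0, 0, 0], [0, 0, 0, 0, 0]],
  ],
)

```text
time_s: 4.9
tool_pos: [0.4778, -0.0063, 0.0754]
orientation: [[-1.0, -0.011, -0.001], [-0.011, 1.0, -0.001], [0.001, -0.001, -1.0]]
wrist_force: [0.5, 0.5, 0.9]
grip_width: 0.0001
grasp_force: 0.0
```

Request:
servo_tool(
  plan=[
    [[0, 0, 0.1, 0, 0], [0, 0, 0.1, 0, 0], [0, 0, 0.1, 0, 0], [0, 0, 0, 0, 0], [0, 0, 0, 0, 0]],
  ],
)

```text
time_s: 5.4
tool_pos: [0.4781, -0.0059, 0.073]
orientation: [[-1.0, -0.012, 0.001], [-0.012, 1.0, -0.0], [-0.001, -0.0, -1.0]]
wrist_force: [-2.0, -0.5, 5.5]
grip_width: 0.0001
grasp_force: 3.2
```

Request:
servo_tool(
  plan=[
    [[0, 0, 0.1, 0, 0], [0, 0, 0, 0, 0], [0, 0, 0, 0, 0]],
  ],
)

```text
time_s: 5.7
tool_pos: [0.4782, -0.0059, 0.0729]
orientation: [[-1.0, -0.013, 0.001], [-0.013, 1.0, -0.0], [-0.001, -0.0, -1.0]]
wrist_force: [-5.4, -0.8, 17.5]
grip_width: 0.0002
grasp_force: 8.9
```

NL is firm too. Far left next, raised above the cone.

Request:
servo_tool(
  plan=[
    [[0, 0, -0.6, 0, 0], [0, 0, -4.6, 0, 0], [-4.9, 0, 0, 0, 0], [-4.9, 0, 0, 0, 0], [-4.9, 0, 0, 0, 0]],
  ],
)

```text
time_s: 6.2
tool_pos: [0.627, -0.0039, 0.1251]
orientation: [[-1.0, -0.012, 0.003], [-0.012, 1.0, 0.001], [-0.003, 0.001, -1.0]]
wrist_force: [0.8, 1.2, 0.7]
grip_width: -0.0001
grasp_force: 0.0
```

Request:
servo_tool(
  plan=[
    [[0, 0, 0, 0, 0], [0, 0, 3.8, 0, 0], [0, 0, 1.0, 0, 0], [0, 0, 0, 0, 0], [0, 0, 0, 0, 0]],
  ],
)

```text
time_s: 6.7
tool_pos: [0.6245, -0.004, 0.0755]
orientation: [[-1.0, -0.012, -0.001], [-0.012, 1.0, -0.0], [0.001, -0.0, -1.0]]
wrist_force: [1.1, 0.8, 0.5]
grip_width: 0.0002
grasp_force: 0.0
```

Request:
servo_tool(
  plan=[
    [[0, 0, 0.1, 0, 0], [0, 0, 0.1, 0, 0], [0, 0, 0.1, 0, 0], [0, 0, 0, 0, 0], [0, 0, 0, 0, 0]],
  ],
)

```text
time_s: 7.2
tool_pos: [0.6249, -0.0039, 0.0731]
orientation: [[-1.0, -0.012, 0.0], [-0.012, 1.0, 0.0], [-0.0, 0.0, -1.0]]
wrist_force: [-2.1, 0.4, 5.9]
grip_width: -0.0003
grasp_force: 2.6
```

Request:
servo_tool(
  plan=[
    [[0, 0, 0.1, 0, 0], [0, 0, 0, 0, 0], [0, 0, 0, 0, 0]],
  ],
)

```text
time_s: 7.5
tool_pos: [0.6249, -0.004, 0.073]
orientation: [[-1.0, -0.013, 0.001], [-0.013, 1.0, -0.0], [-0.001, -0.0, -1.0]]
wrist_force: [-5.5, 1.5, 11.3]
grip_width: -0.0003
grasp_force: 6.0
```

Request:
servo_tool(
  plan=[
    [[0, 0, -0.6, 0, 0], [0, 0, -4.6, 0, 0], [0, -4.9, 0, 0, 0], [0, -4.9, 0, 0, 0], [0, -4.9, 0, 0, 0]],
  ],
)

```text
time_s: 8.0
tool_pos: [0.6268, -0.152, 0.1241]
orientation: [[-1.0, -0.014, 0.001], [-0.014, 1.0, 0.0], [-0.001, 0.0, -1.0]]
wrist_force: [1.2, -0.5, -0.4]
grip_width: -0.0
grasp_force: 0.0
```

Request:
servo_tool(
  plan=[
    [[0, 0, 0, 0, 0], [0, 0, 3.8, 0, 0], [0, 0, 1.0, 0, 0], [0, 0, 0, 0, 0], [0, 0, 0, 0, 0]],
  ],
)

```text
time_s: 8.5
tool_pos: [0.6271, -0.1506, 0.076]
orientation: [[-1.0, -0.013, 0.0], [-0.013, 1.0, -0.0], [-0.0, -0.0, -1.0]]
wrist_force: [0.5, 0.0, -0.1]
grip_width: 0.0003
grasp_force: 0.0
```

Request:
servo_tool(
  plan=[
    [[0, 0, 0.1, 0, 0], [0, 0, 0.1, 0, 0], [0, 0, 0.1, 0, 0], [0, 0, 0, 0, 0], [0, 0, 0, 0, 0]],
  ],
)

```text
time_s: 9.0
tool_pos: [0.6271, -0.1507, 0.0728]
orientation: [[-1.0, -0.012, 0.001], [-0.012, 1.0, 0.0], [-0.001, 0.0, -1.0]]
wrist_force: [0.4, 1.5, 1.8]
grip_width: 0.0003
grasp_force: 1.1
```

Request:
servo_tool(
  plan=[
    [[0, 0, 0.1, 0, 0], [0, 0, 0.1, 0, 0], [0, 0, 0.1, 0, 0], [0, 0, 0, 0, 0], [0, 0, 0, 0, 0]],
  ],
)

```text
time_s: 9.5
tool_pos: [0.6272, -0.1509, 0.0696]
orientation: [[-1.0, -0.012, 0.001], [-0.012, 1.0, -0.0], [-0.001, -0.0, -1.0]]
wrist_force: [1.7, 1.0, 4.4]
grip_width: 0.0
grasp_force: 2.2
```

Request:
servo_tool(
  plan=[
    [[0, 0, 0.1, 0, 0], [0, 0, 0.1, 0, 0], [0, 0, 0, 0, 0], [0, 0, 0, 0, 0]],
  ],
)

```text
time_s: 9.9
tool_pos: [0.6272, -0.151, 0.0682]
orientation: [[-1.0, -0.012, 0.001], [-0.012, 1.0, -0.0], [-0.001, -0.0, -1.0]]
wrist_force: [0.5, 1.5, 9.9]
grip_width: -0.0002
grasp_force: 4.6
```

The far right corner sinks about 5 mm, so it is the loose one. I lift gently and go to its pad, about 65 mm outboard.

Request:
servo_tool(
  plan=[
    [[0, 0, -0.3, 0, 0], [0, 0, -0.3, 0, 0], [0, 0, -0.5, 0, 0], [0, 0, -3, 0, 0], [0, 0, 0, 0, 0]],
  ],
)

```text
time_s: 10.4
tool_pos: [0.6277, -0.1514, 0.1113]
orientation: [[-1.0, -0.012, 0.003], [-0.012, 1.0, -0.001], [-0.003, -0.001, -1.0]]
wrist_force: [0.9, -0.1, -0.6]
grip_width: -0.0002
grasp_force: 0.0
```

Request:
servo_tool(
  plan=[
    [[0.1, -3.3, 0, 0, 0], [0.1, -3.3, 0, 0, 0], [0, 0, 0, 0, 0], [0, 0, 1.8, 0, 0], [0, 0, 0, 0, 0]],
  ],
)

```text
time_s: 10.9
tool_pos: [0.6229, -0.2168, 0.0875]
orientation: [[-1.0, -0.011, -0.005], [-0.011, 1.0, 0.001], [0.005, 0.001, -1.0]]
wrist_force: [-0.8, 0.1, -0.2]
grip_width: 0.0002
grasp_force: 0.0
```

```bash
python3 - <<'E'
from h import *
im,d,c=grab("wrist"); cv2.imwrite("pics/w1.png",im[:,:,::-1])
im,d,c=grab("scene"); cv2.imwrite("pics/s1.png",cv2.resize(im[180:380,180:420,::-1],None,fx=3,fy=3)[:600])
o=env.get_obs();print(o["tool_pos"],o["time_s"])
y=.0125;R=np.array([[np.cos(y),-np.sin(y)],[np.sin(y),np.cos(y)]])
print((o["tool_pos"][:2]-[.5525,-.0785])@R)
E
```

```text
[ 0.62459481 -0.21678429  0.08966789] 11.0
[ 0.07036067 -0.13917465]
```

View pics/s1.png

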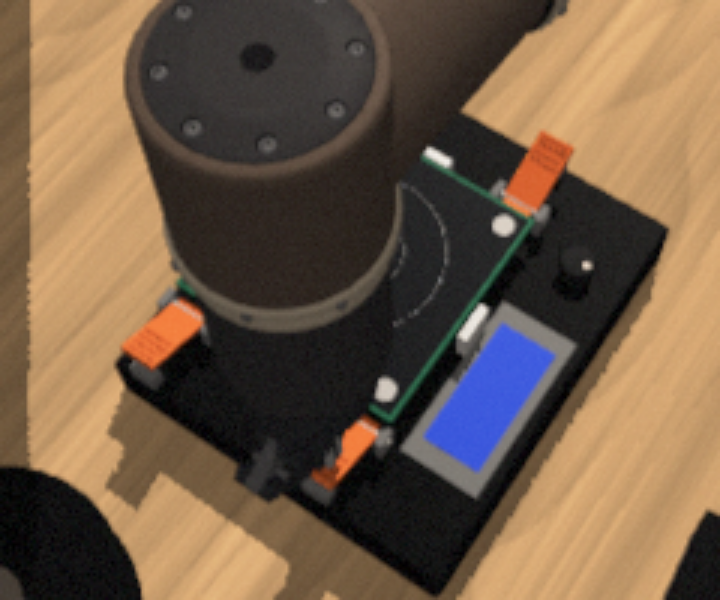

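The scene crop shows the far-right flap at (345,455), with the dark fingertip at its outer end near (325,460). I'll check with the wrist camera.

View pics/w1.png

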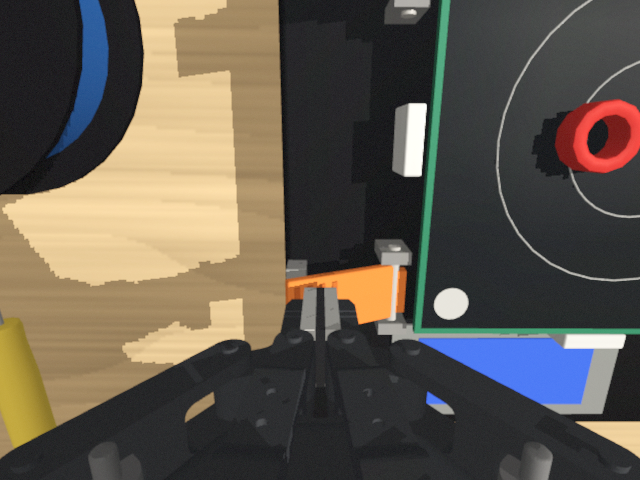

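The fingers sit over the ribbed pad at (320,300). I press it down, following it 3 mm outboard.

Request:
servo_tool(
  plan=[
    [[0, 0, 0.7, 0, 0], [0, 0, 0.3, 0, 0], [0, -0.1, 0.4, 0, 0], [0, 0, 0.3, 0, 0], [0, 0, 0, 0, 0]],
  ],
)

```text
time_s: 11.5
tool_pos: [0.626, -0.2182, 0.0738]
orientation: [[-1.0, -0.012, 0.001], [-0.012, 1.0, -0.001], [-0.001, -0.001, -1.0]]
wrist_force: [-0.3, -0.6, 2.2]
grip_width: 0.0002
grasp_force: 0.9
```

Request:
servo_tool(
  plan=[
    [[0, -0.1, 0.3, 0, 0], [0, 0, 0.2, 0, 0], [0, -0.1, 0.2, 0, 0], [0, 0, 0, 0, 0], [0, 0, 0, 0, 0]],
  ],
)

```text
time_s: 12.0
tool_pos: [0.6257, -0.2198, 0.0661]
orientation: [[-1.0, -0.012, 0.0], [-0.012, 1.0, 0.0], [-0.0, 0.0, -1.0]]
wrist_force: [1.8, 1.1, 2.0]
grip_width: -0.0001
grasp_force: 1.1
```

Request:
servo_tool(
  plan=[
    [[0, 0, 0.1, 0, 0], [0, 0, 0.1, 0, 0], [0, 0, 0, 0, 0], [0, 0, 0, 0, 0]],
  ],
)

```text
time_s: 12.4
tool_pos: [0.6257, -0.2199, 0.0645]
orientation: [[-1.0, -0.012, 0.0], [-0.012, 1.0, -0.0], [-0.0, -0.0, -1.0]]
wrist_force: [2.2, 0.8, 5.1]
grip_width: 0.0001
grasp_force: 2.4
```

Request:
servo_tool(
  plan=[
    [[0, 0, 0.1, 0, 0], [0, 0, 0, 0, 0], [0, 0, 0, 0, 0]],
  ],
)

```text
time_s: 12.7
tool_pos: [0.6258, -0.2199, 0.0643]
orientation: [[-1.0, -0.012, 0.001], [-0.012, 1.0, -0.0], [-0.001, -0.0, -1.0]]
wrist_force: [0.5, 1.3, 10.9]
grip_width: 0.0001
grasp_force: 5.0
```

Request:
servo_tool(
  plan=[
    [[0, 0, 0.1, 0, 0], [0, 0, 0, 0, 0], [0, 0, 0, 0, 0]],
  ],
)

```text
time_s: 13.0
tool_pos: [0.6259, -0.22, 0.0641]
orientation: [[-1.0, -0.013, 0.001], [-0.013, 1.0, -0.0], [-0.001, -0.0, -1.0]]
wrist_force: [-3.5, 3.7, 16.8]
grip_width: -0.0001
grasp_force: 7.6
```

Request:
servo_tool(
  plan=[
    [[0, 0, -0.3, 0, 0], [0, 0, -0.7, 0, 0], [0, 0, -4, 0, 0], [0, 0, -5, 0, 0], [0, 0, -3, 0, 0]],
  ],
)

```text
time_s: 13.5
tool_pos: [0.6258, -0.2205, 0.1956]
orientation: [[-1.0, -0.012, 0.002], [-0.012, 1.0, -0.001], [-0.002, -0.001, -1.0]]
wrist_force: [0.7, 0.7, 0.8]
grip_width: 0.0001
grasp_force: 0.0
```

Request:
servo_tool(
  plan=[
    [[0, -5, 0, 0, 0], [0, -5, 0, 0, 0], [0, -5, 0, 0, 0], [0, -5, 0, 0, 0], [0, 0, 0, 0, 0]],
  ],
)

```text
time_s: 14.0
tool_pos: [0.6256, -0.4255, 0.19]
orientation: [[-1.0, -0.007, -0.003], [-0.007, 1.0, 0.001], [0.003, 0.001, -1.0]]
wrist_force: [1.0, 0.6, -0.2]
grip_width: -0.0004
grasp_force: 0.0
```

```bash
python3 - <<'E'
from h import *
im,d,c=grab("top"); W=world(d,c); cv2.imwrite("pics/t2.png",cv2.resize(im[170:330,270:470,::-1],None,fx=3.5,fy=3.5))
W0=np.load("top.npz")["W"]
for n,(u,v) in dict(FL=(304,226),FR=(430,227),NL=(304,292),NR=(431,293)).items():
    s=np.s_[v-3:v+4,u-3:u+4]; print(n,np.median(W0[s][...,2]).round(4),np.median(W[s][...,2]).round(4))
E
```

```text
FL 0.0811 0.0813
FR 0.0828 0.0652
NL 0.0805 0.0798
NR 0.0828 0.0823
```

View pics/t2.png

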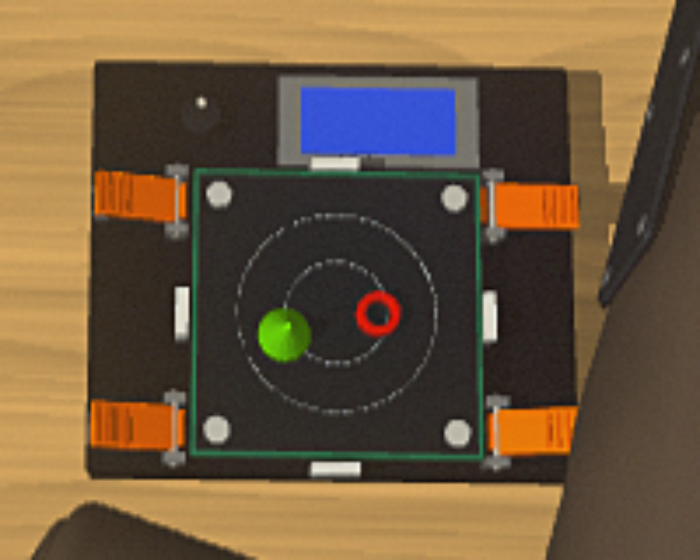

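The far-right flap at (540,206) now lies flat, down from 83 mm to 65 mm. The other three are unchanged, the cone and bush still stand, and the arm is clear.

```bash
python3 -c "
from rig import env
print(env.job_done())"
```

```text
the job is handed in; nothing more can be done
None
```

The far-right corner was the loose one: it sank about 5 mm while the other three held firm. Its shim is pressed flat, the other three are still up, nothing else appears disturbed, and the job is handed in.

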